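Counter-hold the hidden bolt head behind the shutter bracket

ROBOT

A 6-joint arm with a two-finger parallel gripper is mounted at the origin on the work surface; the furniture and walls round the work are solid. World frame = base frame: x ahead of the robot, y to its left, z up, the work surface at z = 0. Lengths are in m, angles in rad, forces in N, time in s.
With the tool pointing down it reaches from about 0.4 to 0.925 m from the base axis. Payload 3.4 kg.
Tool frame: the origin (TCP) lies on the centre line of the jaws, within the pads' length; the fingertips stand 11 mm ahead of it and the grasp point (between the pads) lies 8 mm behind it; z points along the fingers, y is the line along which they close (so a half turn about z gives the same grasp; the last joint's range is limited). The gripper opens to 85 mm and grips with 20 to 120 N. Pads are 22 mm wide; open, the fingers measure 114 mm over their backs; the gripper's body (76 mm by 85 mm) begins 54 mm behind the grasp point. The pads swing forward as they close: fully open they stand 13 mm farther back than shut.
Start: joints at [1.085, 0.307, 1.506, -0, 1.328, -0.073], TCP at [0.23, 0.527, 0.242] pointing down, gripper open.
Joint ranges: [-3.12, 3.12], [-1.05, 2.28], [0.14, 2.33], [-1.42, 4.57], [0.1, 2.73], [-2.68, 2.68]. Speed limits (rad/s): [2.57, 2.57, 3.14, 3.14, 3.14, 3.14].

INTERFACE

Orientations are given as [roll, pitch, yaw] about the fixed x, y, z axes, in that order (R = Rz(yaw) Ry(pitch) Rx(roll)).
In Python, from bench import state, camera, camera_params, finish_job gives the robot as it stands.
- The arm moves only by the shell command python3 -m inch 'ROWS' [OPENING] [FORCE]. ROWS is JSON, a list of rows, each a list of 4 numbers: the shift along the world's x, y, z in mm, then the turn about the world's z in rad. In form: [[tx, ty, tz, yaw], ...]. A call has exactly 8 rows; each row shifts and turns the commanded pose from where the row before left it; what a row does not reach is not made up. A row lasts 1/12 s, in which the tool goes at most 41.7 mm and 7.16 degrees, less where a joint would pass 70% of its speed; a pose out of reach is approached as far as the arm can. A call is refused whole if a number of a shift passes 41.7 or a number of a turn 0.125, either way. A call with a gripper value outside its range is refused whole. OPENING is the finger opening in mm, from 0 to 85.4, set as the call begins (- or left out, the last holds). The fingers move at their own pace and stop on an object; FORCE is the grip in N (left out, the last holds). Time passes only in rows, so rows that do not move let the fingers close, or fill a call up. It gives the time, the measured TCP pose, the force, the opening and the grip force at its end, in the units of the state.
- state(): the state, without advancing time (a new reading comes with each control period).
- camera(name): name is "scene" or "top"; returns the picture (384x512x3 uint8, red, green, blue); there is no depth.
- camera_params(name): a dict with "mtx" (3x3 intrinsics, pixels), "R" (3x3) and "t" (3): a world point X has camera coordinates R X + t. Camera axes: x right, y down, z forward; pixel columns grow to the right and rows downward; lengths in m; the calibration is good to about 2 mm. A picture is of the moment at which its call begins. camera_params takes no time and is no camera call.
- finish_job(): hands the job in; it is judged then, once.
The state is a dict: "clock": time; "joint_positions": joint angles; "dq": joint speeds; "joint_torque": joint torques, N m; "eef_pos": TCP position; "tcp_rot": TCP orientation; "ft_force": force on the tool from outside, world axes, zero at the start; "ft_torque": the same for the moment, N m; "opening": opening from 0.0 (shut) to 1.0 (fully open); "grip_force": force on a finger pad.
Only numpy, scipy, OpenCV 4.12 (cv2) and the standard library are available. Lean on these libraries where they do the work, as an engineer would, in place of code of your own. Each camera call takes 0.05 s, during which the arm holds its last target. There are 200 camera calls.

TASK

The shutter's clamping bolt spins along when I pull its nut, and my spanner has sagged onto the bench. Reach down into the gap between the bracket plate and the post, grip the hidden hexagon bolt head between the fingers across two flats, draw it forward until you feel it seat home on the bracket's boss, and turn it until the spanner on the front nut stands level. Finish still gripping the head there so that it cannot turn back and I can pull the nut tight; do not touch the spanner itself, and leave the laid tiles and the iron block where they are.

Things in the scene. Friction and masses are not known exactly. Their poses are not given: they have to be found in the camera images.
- bracket: Grey steel stand, fixed. Origin on the bench below the bolt axis (z = 100 mm), at the back face of the bracket plate; x along the bolt axis away from the front and robot, y left, z up. Bracket plate: x -8 to 0, 50 mm wide, round top at z 125. A round boss, 27 mm diameter, stands on its back, x 0 to 8. Nothing of the stand is higher than 125 mm.
- gap_floor (a point): Middle of the floor of the gap behind the bracket plate, at z 48 mm: the gap is 54 mm long (bracket's x 0 to 54), open at the top and at both sides; the floor is 50 mm wide. Behind it (x 54 to 104) stands a square post, 50 x 50 mm, top at z 122, on a foot plate 116 mm wide, 10 mm thick.
- shutter_mid (a point): Middle of the top edge of the dark shutter, a plate on edge in front of the bracket plate: bracket's x -16 to -8, y -90 to 130, 56 mm high; at the bolt its lug, 44 mm wide, rises to z 122.
- bolt_head: Hexagon bolt head in the gap, 30 mm across flats, 34.6 over corners, 13 thick. Origin: centre of its bearing face, on the bolt axis; x along the axis away from the boss (head fills 0 to 13); one pair of flats is square to its y, the rest at 60 degrees. Starts 5 to 11 mm off the boss; slides (3 N) forward to a stop on it (origin at bracket's x = 8). Turned, it takes nut and spanner along.
- head_center (a point): Centre of the bolt head, 6.5 mm behind its bearing face. At the start the upright pair of flats leans 0 to 24 degrees, tops towards the bracket's -y (right) side; bringing the spanner level turns it by 24 degrees, so it ends leaning 0 to 24 degrees the other way. The nut is stiff on the thread and slips only above about 1 N m.
- spanner: Steel ring spanner on the nut in front of the shutter, 244 mm long, 7 mm thick, handle to the right (bracket's -y), 0.2 to 0.32 kg. Origin on the bolt axis, -y along the handle, x along the axis. Its weight turns nut and bolt (0.2 to 0.33 N m) until the handle end, 220 mm from the axis, lies on the bench.
- nut (a joint): Angle of nut and spanner, rad: 0 = spanner level, negative = handle end below level (-0.415 = on the bench, as at the start), positive = above level (to 0.6). It grows as the handle end rises: head, nut and spanner turn about the bracket's -x axis (counter-clockwise as the robot sees the front).
- safat_honey: Loose long six-sided tile, 68 x 25 x 12 mm, laid flat end-on against the shutter, left of the square tile; origin under its centre.
- tile_white: Loose square tile, 61 x 61 x 12 mm, laid flat against the front of the shutter, left of the lug; origin under its centre.
- iron_block: Loose dark iron block, 62 x 62 x 52 mm, standing on the bench to the right of the stand and behind the spanner; origin under its centre.

How it is judged:
At the end, for the whole second after the job is handed in: Spanner level within 5 degrees and still; head seated on the boss within 1.8 mm; the head gripped between the fingers (more than 5 N, grip point within 28 mm of its centre); nothing touching the spanner; tiles and iron block within 15 mm of where they lay (value of joint nut between -0.09 and 0.09 rad and velocity of joint nut between -0.1 and 0.1 rad/s and x of bolt_head in the frame of bracket below 0.0098 m and contact force between the fingers and bolt_head above 5 N and distance between the grasp point and head_center below 0.028 m and contact force between spanner and anything else below 0.5 N and distance of each of safat_honey, tile_white, iron_block from where it was at the start of the episode below 0.015 m); the arm keeps its last pose, push and grip.
It fails at once if the robot touches the spanner (contact force between any of the fingers, the arm and spanner above 1 N).
It fails at once if a laid tile or the iron block is shifted (distance of any of safat_honey, tile_white, iron_block from where it was at the start of the episode above 0.015 m).
It also fails if it takes over 35 s, if anything falls off the work surface, if the arm or the gripper's body presses on something with over 40 N, if the wrist force passes 120 N, or if a joint passes its speed limit or range.

## Working session

There is one attempt and no reset: what is moved stays moved. The work goes in short steps, Python scripts to look and compute and a shell command to move; the robot and the scene stay as the last step left them, time stands still between calls to the robot, and variables do not carry over. Pictures are saved under pics/ and viewed, at most 10 in all, crops included, and the job is handed in when it is done.

```bash
mkdir -p pics; ls; python3 - <<'E'
from bench import *
import cv2
for n in("scene","top"):
    cv2.imwrite(f"pics/{n}0.png",cv2.resize(camera(n)[:,:,::-1],(800,600),interpolation=cv2.INTER_CUBIC))
    p=camera_params(n);print(n,p["mtx"],p["R"],p["t"],-p["R"].T@p["t"])
print(state())
E
```

```text
pics
scene [[449.60491028   0.         252.64283953]
 [  0.         449.60491028 189.56330949]
 [  0.           0.           1.        ]] [[ 0.58895957 -0.80816005 -0.00198923]
 [-0.53755922 -0.38991458 -0.74766082]
 [ 0.60345398  0.44141132 -0.66407781]] [-0.3655535   0.33042235  0.78483687] [-0.08069512 -0.51302513  0.76750943]
top [[464.20267501   0.         256.77420042]
 [  0.         464.20267501 194.33218583]
 [  0.           0.           1.        ]] [[-0.00281292 -0.99975602 -0.02190877]
 [-0.99816821  0.00413116 -0.06035856]
 [ 0.06043434  0.02169885 -0.9979363 ]] [-0.06318439  0.55680427  0.96663618] [ 0.49718857 -0.08644412  0.99686494]
{'clock': 0.1, 'joint_positions': array([ 1.08548014e+00,  3.07518044e-01,  1.50756608e+00, -2.34381398e-05,
        1.32837605e+00, -7.34845831e-02]), 'dq': array([ 2.50800578e-03, -1.67168975e-03, -3.48544070e-03, -2.07801270e-04,
        5.05205387e-04, -8.61146768e-05]), 'joint_torque': array([ 2.34715881e-03, -4.58525813e+01, -2.52609551e+01, -9.46548857e-05,
        5.46274910e-03, -3.46018646e-05]), 'eef_pos': array([0.22990246, 0.52637329, 0.24145295]), 'tcp_rot': array([-3.13972850e+00, -1.14429796e-04,  2.72976659e+00]), 'ft_force': array([-0.11664158,  0.15949547,  0.34667449]), 'ft_torque': array([ 0.02027539, -0.00374246, -0.01064093]), 'grip_force': 0.0, 'opening': 1.0021146262721248}
```

View pics/scene0.png

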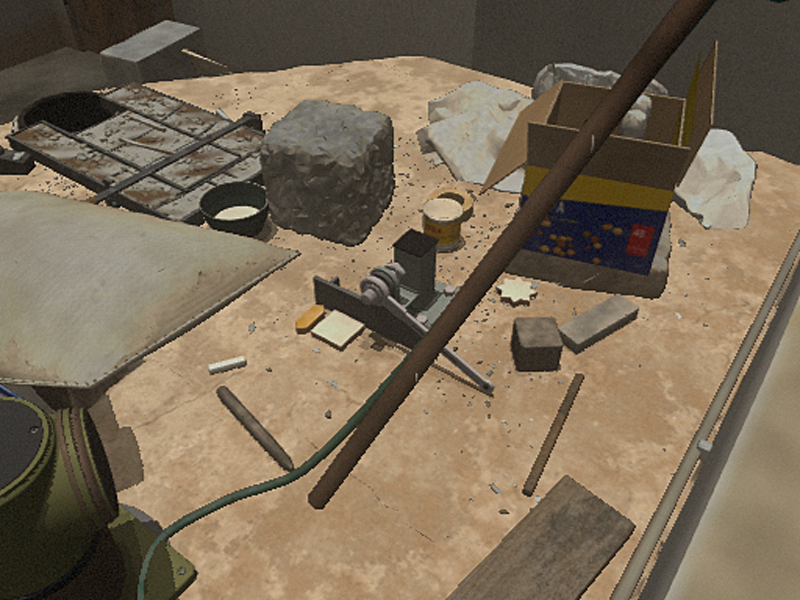

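View pics/top0.png

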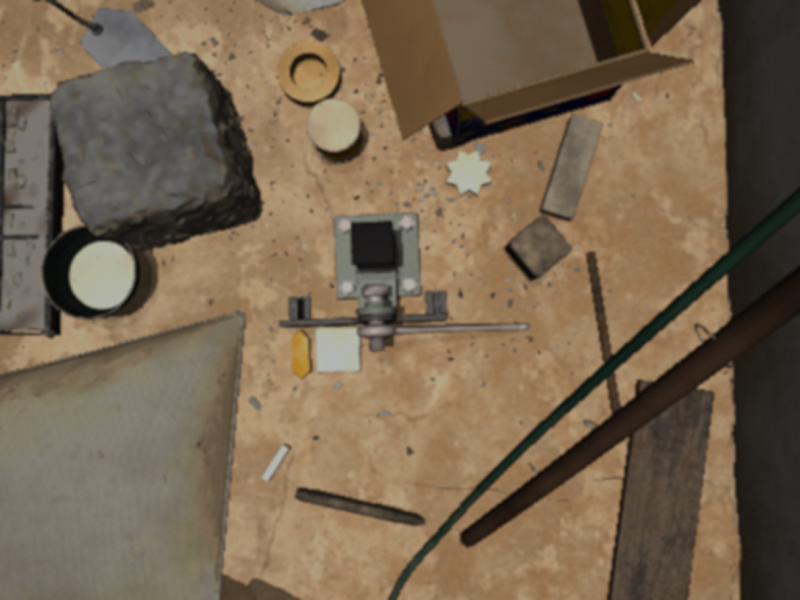

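The top view shows the stand: post top at about (373,245), hex head at about (376,293), shutter along row 323, spanner to the right. A pole leans on the right. I'll zoom in on both views.

```bash
cat > h.py <<'E'
import numpy as np,cv2
from bench import *
def ray(n,u,v,z):
    p=camera_params(n);C=-p["R"].T@p["t"];d=p["R"].T@np.linalg.solve(p["mtx"],[u,v,1]);return C+d*(z-C[2])/d[2]
def proj(n,X):
    p=camera_params(n);q=p["mtx"]@(p["R"]@np.array(X)+p["t"]);return q[:2]/q[2]
def crop(n,x0,y0,w,h,f,name,k=6):
    a=np.mean([camera(n).astype(float) for _ in range(k)],0).astype(np.uint8)[y0:y0+h,x0:x0+w,::-1]
    a=cv2.resize(a,None,fx=f,fy=f,interpolation=cv2.INTER_CUBIC)
    for i in range(0,w,10): cv2.line(a,(i*f,0),(i*f,8 if i%50 else 20),(0,255,0),1)
    for i in range(0,h,10): cv2.line(a,(0,i*f),(8 if i%50 else 20,i*f),(0,255,0),1)
    cv2.imwrite("pics/"+name,a)
E
python3 - <<'E'
from h import *
crop("top",170,125,100,75,8,"topc.png")
crop("scene",190,135,130,95,6,"scenec.png")
s=.64
for n,u,v,z in [("top",465,540,0),("top",373,245,.122),("top",527,326,.0),("top",376,293,.115)]: print(ray(n,u*s,v*s,z))
print(ray("scene",320*s,500*s,0))
E
```

```text
[ 0.23800006 -0.14988333  0.        ]
[ 0.62173301 -0.03332087  0.122     ]
[ 0.52617347 -0.2369872   0.        ]
[ 0.56373435 -0.03653358  0.115     ]
[ 2.54646381e-01 -1.52012217e-01 -1.11022302e-16]
```

View pics/topc.png

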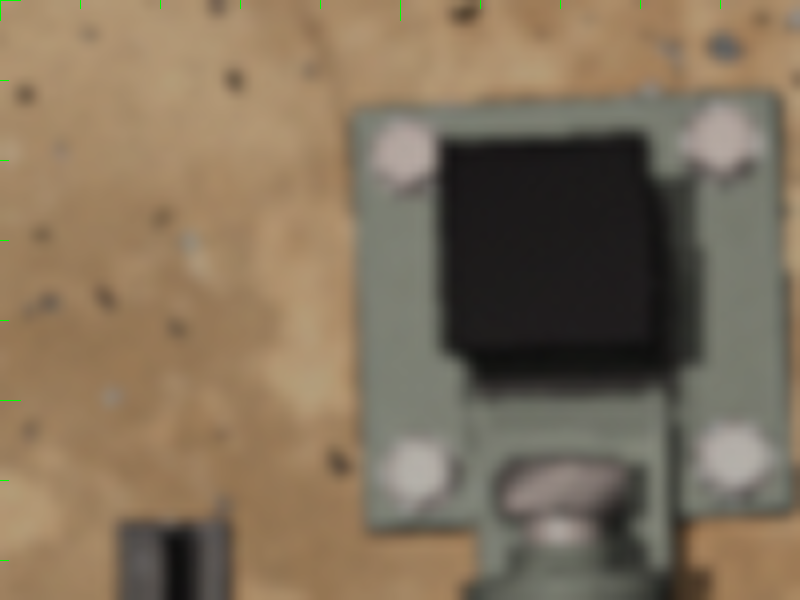

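View pics/scenec.png

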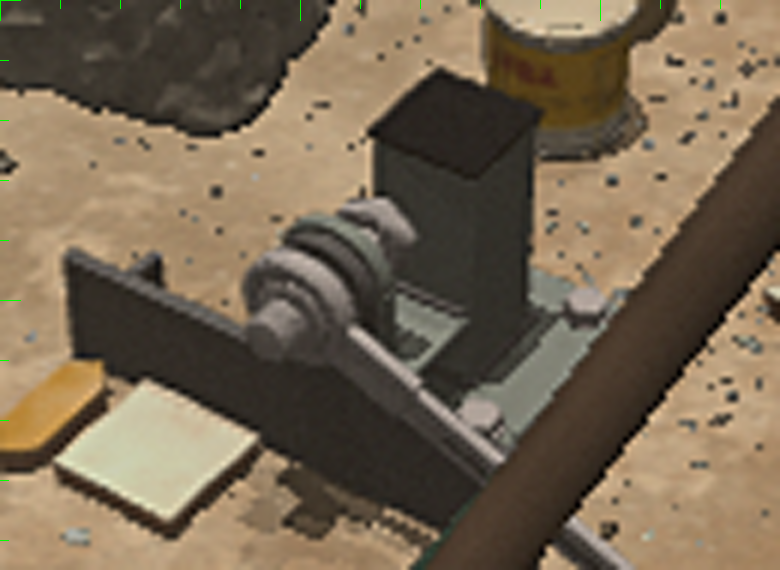

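The top crop shows the post top with corners at about (443,143), (645,135), (655,352), (450,352), and the foot plate corners. The head band spans rows 460–520 and columns 497–635. The scene crop shows the head between the boss and the post. Next I fit the bracket pose and overlay head models.

```bash
cat >> h.py <<'E'
def W(b,p): # bracket->world
    x,y,t=b;c,s=np.cos(t),np.sin(t);return np.array([x+c*p[0]-s*p[1],y+s*p[0]+c*p[1],p[2]])
E
python3 - <<'E'
from h import *
from scipy.optimize import least_squares
T=lambda u,v:(170+u/8,125+v/8); S=lambda u,v:(190+u/6,135+v/6)
obs=[("top",T(443,143),(104,25,.122)),("top",T(645,135),(104,-25,.122)),("top",T(655,352),(54,-25,.122)),("top",T(450,352),(54,25,.122)),
("top",T(352,108),(137,58,.01)),("top",T(778,95),(137,-58,.01)),
("scene",S(440,68),(104,25,.122)),("scene",S(543,112),(104,-25,.122)),("scene",S(470,180),(54,-25,.122)),("scene",S(370,130),(54,25,.122)),
("scene",S(66,250),(-16,130,.056))]
obs=[o for o in obs if o[2][0]!=137]
def f(b): return np.concatenate([proj(n,W(b,(p[0]/1e3,p[1]/1e3,p[2])))-uv for n,uv,p in obs])
r=least_squares(f,[.55,-.035,0]);print(r.x,f(r.x).reshape(-1,2).round(1).tolist())
for p in [(-16,130,56),(-8,-90,56),(0,0,125)]: print(p,proj("top",W(r.x,np.array(p)/1e3))/.64, proj("scene",W(r.x,np.array(p)/1e3))/.64)
np.save("b.npy",r.x)
E
```

```text
[ 0.54533291 -0.0356879   0.01337588] [[0.7, -0.2], [1.7, 0.3], [0.9, -0.7], [0.2, -0.2], [-0.8, -0.5], [-0.6, -0.6], [-0.2, -1.3], [-1.1, -0.5], [-1.5, 0.0]]
(-16, 130, 56) [278.3944918  324.51554576] [311.68257011 276.05655274]
(-8, -90, 56) [447.34743559 315.4839345 ] [431.47698926 329.41750982]
(0, 0, 125) [374.8402049  307.60890215] [383.83329497 266.94190994]
```

```bash
python3 - <<'E'
from h import *
b=np.load("b.npy")
ims={n:np.mean([camera(n).astype(float) for _ in range(8)],0).astype(np.uint8)[:,:,::-1] for n in("top","scene")}
np.savez("im.npz",**ims)
def head(d,a):
    th=np.radians(90+60*np.arange(6))+np.radians(a)*-1
    # angle in (y,z): top corner leaning to -y
    out=[]
    for x in (8+d,21+d):
        out.append([W(b,(x/1e3,.01732*-np.cos(t)*-1,.1+.01732*np.sin(t))) for t in [np.radians(90+60*k+a) for k in range(6)]] )
    return np.array(out)
rows=[]
for n,(x0,y0) in (("top",(228,176)),("scene",(240,158))):
    r=[]
    for a in (None,0,8,16,24):
        f=10;w,h=16 if 0 else 24,24
        im=cv2.resize(ims[n][y0:y0+h,x0:x0+w],None,fx=f,fy=f,interpolation=cv2.INTER_CUBIC)
        im=cv2.convertScaleAbs(im,alpha=1.3,beta=10)
        if a is not None:
            H=head(8,-0+a)
            for k,c in ((0,(0,255,255)),(1,(0,255,0))):
                pts=np.array([(proj(n,q)+.5-(x0,y0))*f for q in H[k]]).astype(int)
                cv2.polylines(im,[pts],True,c,1)
        r.append(im[:, :160*1+80] if 0 else im)
    rows.append(np.hstack(r[:5]))
o=np.vstack(rows);o=cv2.resize(o,(800,int(o.shape[0]*800/o.shape[1])))
cv2.imwrite("pics/ov.png",o)
E
```

```text
(no output)
```

View pics/ov.png

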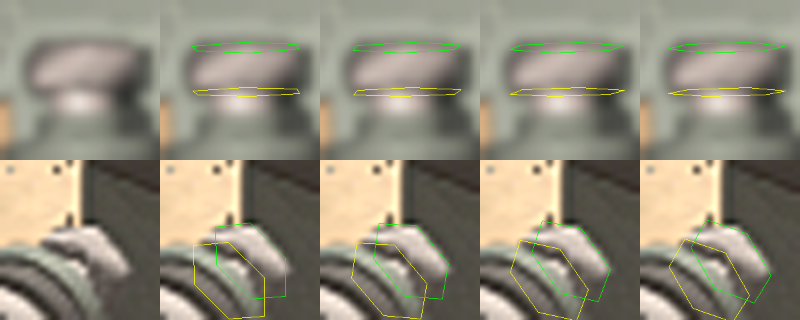

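```bash
python3 - <<'E'
from h import *
b=np.load("b.npy")
ims=np.load("im.npz");n="scene";x0,y0=243,164;f=22;w,h=18,13
r=[]
for a in (None,4,10,16,22,28):
    im=cv2.resize(ims[n][y0:y0+h,x0:x0+w],None,fx=f,fy=f,interpolation=cv2.INTER_LANCZOS4)
    im=cv2.convertScaleAbs(im,alpha=1.3,beta=10)
    if a is not None:
        for x,c in ((16,(0,255,255)),(29,(0,255,0))):
            t=np.radians(90+60*np.arange(6)+a)
            pts=np.array([(proj(n,W(b,(x/1e3,.01732*np.cos(q),.1+.01732*np.sin(q))))+(.5-.6,.5)-(x0,y0))*f for q in t]).astype(int)
            cv2.polylines(im,[pts],True,c,1)
    cv2.putText(im,str(a),(5,280),0,.6,(0,0,255),2)
    r.append(im)
o=np.vstack([np.hstack(r[:2]),np.hstack(r[2:4]),np.hstack(r[4:])]);o=cv2.resize(o,(552,600))
cv2.imwrite("pics/ov2.png",o)
E
```

```text
(no output)
```

View pics/ov2.png

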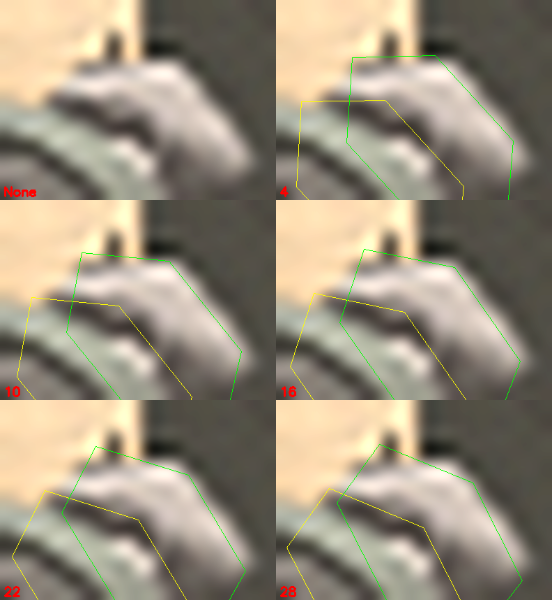

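The head starts about 8 mm off the boss, leaning roughly 10–14°, so it ends leaning about as far the other way. I'll lift and traverse to a point above the head at about (0.568, -0.035).

```bash
python3 -m inch '[[0,0,40,0],[0,0,40,0],[20,-33,0,0.05],[20,-33,0,0.05],[20,-33,0,0.05],[20,-33,0,0.05],[20,-33,0,0.05],[20,-33,0,0.05]]' 85 20; python3 -m inch '[[20,-33,0,0.025],[20,-33,0,0.025],[20,-33,0,0.025],[20,-33,0,0.025],[20,-33,0,0.025],[20,-33,0,0],[20,-33,0,0],[20,-33,0,0]]'
```

```text
clock: 2.17
eef_pos: [0.3506, 0.3273, 0.3225]
tcp_rot: [3.141, 0.0, 3.033]
ft_force: [1.5, -0.1, 0.4]
opening: 0.994
grip_force: 0.0
clock: 2.83
eef_pos: [0.5108, 0.0631, 0.3225]
tcp_rot: [3.141, 0.001, -3.129]
ft_force: [0.9, 0.3, 0.4]
opening: 1.0
grip_force: 0.0
```

```bash
python3 -m inch '[[19,-33,0,0],[19,-33,0,0],[19,-32,0,0],[0,0,-30,0],[0,0,-35,0],[0,0,-35,0],[0,0,-35,0],[0,0,-20,0]]' 52 20; python3 - <<'E'
from h import *
b=np.load("b.npy")
o=[]
for n,x0,y0 in(("top",200,145),("scene",215,125)):
    o.append(cv2.resize(camera(n)[y0:y0+80,x0:x0+80,::-1],(400,400),interpolation=cv2.INTER_CUBIC))
cv2.imwrite("pics/a1.png",np.hstack(o))
s=state();e=s["eef_pos"];print(e,s["opening"]);d=e-[b[0],b[1],0];c,q=np.cos(b[2]),np.sin(b[2]);print(c*d[0]+q*d[1],-q*d[0]+c*d[1])
E
```

```text
clock: 3.5
eef_pos: [0.5649, -0.0331, 0.1636]
tcp_rot: [3.141, -0.005, -3.129]
ft_force: [-0.4, 0.1, -0.0]
opening: 0.607
grip_force: 0.0
[ 0.56382385 -0.03275968  0.16319996] 0.6093316519861623
0.018528449407553056 0.002680630846232722
```

View pics/a1.png

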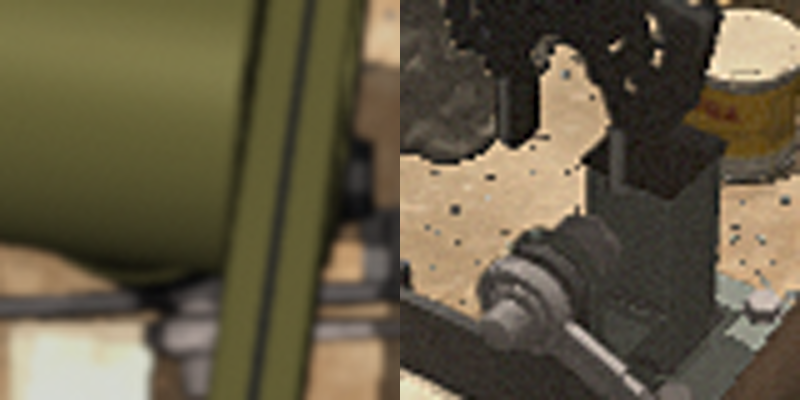

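The left fingertip shows at scene pixel (238,154) and the right one at (258,163), straddling the head line. I'll compare that with the prediction.

```bash
python3 - <<'E'
from h import *
e=np.array([.5638,-.0328,0])
for y in(.026,-.026):
  for z in (.152,.156): print(y,z,[proj("scene",e+[dx,y+np.sign(y)*dy,z]).round(1).tolist() for dx in(-.011,.011) for dy in (0,.012)])
E
```

```text
0.026 0.152 [[237.2, 155.1], [233.0, 153.2], [243.1, 150.4], [238.9, 148.5]]
0.026 0.156 [[237.2, 153.7], [233.0, 151.8], [243.1, 149.0], [238.9, 147.1]]
-0.026 0.152 [[255.9, 163.5], [260.4, 165.5], [261.7, 158.6], [266.1, 160.5]]
-0.026 0.156 [[255.9, 162.1], [260.4, 164.1], [261.7, 157.1], [266.1, 159.1]]
```

```bash
python3 -m inch '[[5,-2.5,0,0],[0,0,-20,0],[0,0,-20,0],[0,0,-15,0],[0,0,-8,0],[0,0,0,0],[0,0,0,0],[0,0,0,0]]'; python3 -m inch '[[0,0,0,0],[0,0,0,0],[0,0,0,0],[0,0,0,0],[0,0,0,0],[0,0,0,0],[0,0,0,0],[0,0,0,0]]' 20 60; python3 - <<'E'
from bench import *
s=state();print(s["opening"]*85.4,s["ft_force"],s["ft_torque"])
E
```

```text
clock: 4.27
eef_pos: [0.5738, -0.0358, 0.106]
tcp_rot: [-3.141, 0.003, -3.128]
ft_force: [0.2, -0.7, 0.2]
opening: 0.614
grip_force: 0.0
clock: 4.93
eef_pos: [0.5732, -0.0358, 0.106]
tcp_rot: [-3.141, 0.003, -3.128]
ft_force: [-1.1, 0.1, 5.6]
opening: 0.338
grip_force: 57.5
28.859909244633407 [-1.09124252  0.10921646  5.60804588] [ 0.07157816  0.16505441 -0.02366607]
```

```bash
python3 -m inch '[[-1.5,0,0,0],[-1.5,0,0,0],[-1.5,0,0,0],[-1,0,0,0],[0,0,0,0],[0,0,0,0],[0,0,0,0],[0,0,0,0]]'; python3 -m inch '[[-1,0,0,0],[-1,0,0,0],[0,0,0,0],[0,0,0,0],[0,0,0,0],[0,0,0,0],[0,0,0,0],[0,0,0,0]]'
```

```text
clock: 5.6
eef_pos: [0.5687, -0.036, 0.106]
tcp_rot: [-3.141, 0.005, -3.128]
ft_force: [2.9, -0.5, 7.4]
opening: 0.336
grip_force: 58.4
clock: 6.27
eef_pos: [0.5668, -0.036, 0.106]
tcp_rot: [-3.141, 0.005, -3.128]
ft_force: [3.7, -1.1, 8.4]
opening: 0.337
grip_force: 58.4
```

```bash
python3 -m inch '[[-1,0,0,0],[-0.5,0,0,0],[0,0,0,0],[0,0,0,0],[0,0,0,0],[0,0,0,0],[0,0,0,0],[0,0,0,0]]';python3 -m inch '[[-1,0,0,0],[-0.5,0,0,0],[0,0,0,0],[0,0,0,0],[0,0,0,0],[0,0,0,0],[0,0,0,0],[0,0,0,0]]'
```

```text
clock: 6.93
eef_pos: [0.5655, -0.0361, 0.106]
tcp_rot: [-3.141, 0.005, -3.128]
ft_force: [2.6, -0.8, 7.0]
opening: 0.339
grip_force: 58.4
clock: 7.6
eef_pos: [0.5654, -0.0361, 0.1061]
tcp_rot: [-3.14, 0.008, -3.128]
ft_force: [6.6, -0.4, 4.7]
opening: 0.338
grip_force: 58.0
```

```bash
python3 -m inch '[[-1,0,0,0],[-1,0,0,0],[0,0,0,0],[0,0,0,0],[0,0,0,0],[0,0,0,0],[0,0,0,0],[0,0,0,0]]'; python3 - <<'E'
from h import *
o=[]
for n,x0,y0 in(("top",200,145),("scene",215,125)):
    o.append(cv2.resize(camera(n)[y0:y0+100,x0:x0+120,::-1],(400,333),interpolation=cv2.INTER_CUBIC))
cv2.imwrite("pics/a2.png",np.hstack(o)[:, 400:])
print(state()["eef_pos"],state()["ft_force"])
E
```

```text
clock: 8.27
eef_pos: [0.5653, -0.0361, 0.1061]
tcp_rot: [-3.14, 0.011, -3.129]
ft_force: [9.0, 0.1, 1.3]
opening: 0.34
grip_force: 57.9
[ 0.56529307 -0.03612122  0.10615071] [ 8.93165013 -0.57566145  1.43679782]
```

View pics/a2.png

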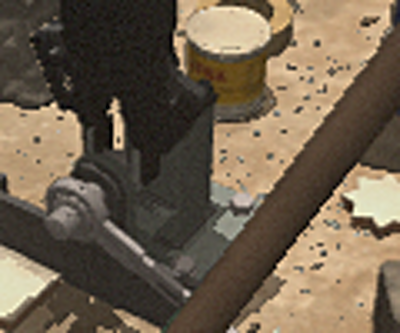

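The hand has stalled at x = 0.5653 while the pull keeps building, so the head is seated. The spanner has risen part of the way. I'll measure its angle with code, calibrated on the starting image.

```bash
cat >> h.py <<'E'
def span(im,xs=-20,n="scene"):
    b=np.load("b.npy");hsv=cv2.cvtColor(im,cv2.COLOR_BGR2HSV).astype(np.float32)
    ph=np.arange(-.46,.25,.01);out=[]
    for p in ph:
        pts=np.array([proj(n,W(b,(xs/1e3,-r*np.cos(p),.1+r*np.sin(p)))) for r in np.r_[np.arange(.04,.218,.002)]],np.float32)
        v=[cv2.remap(hsv[:,:,k].copy(),pts[:,:1].copy(),pts[:,1:].copy(),cv2.INTER_LINEAR).ravel() for k in(1,2)]
        good=(v[0]<75)&(v[1]>75)
        out.append(good.mean())
    return ph,np.array(out)
E
python3 - <<'E'
from h import *
im0=np.load("im.npz")["scene"]
im=camera("scene")[:,:,::-1].copy();np.save("im1.npy",im)
for xs in(-18,-21,-24):
  for i in(im0,im):
    ph,o=span(i,xs);k=np.argsort(-o)[:6];print(xs,[(round(ph[j],2),round(float(o[j]),2)) for j in k])
b=np.load("b.npy")
print([ (proj("scene",W(b,(-.021,-.224*np.cos(p),.1+.224*np.sin(p))))/.64).round() for p in(-.415,-.3,-.2,-.1,0)])
E
```

```text
Traceback (most recent call last):
  File "h.py", line 19, in span
    pts=np.array([proj(n,W(b,(xs/1e3,-r*np.cos(p),.1+r*np.sin(p)))) for r in np.r_[np.arange(.04,.218,.002)]],np.float32)
                  ~~~~^^^^^^^^^^^^^^^^^^^^^^^^^^^^^^^^^^^^^^^^^^^^^
  File "h.py", line 6, in proj
    p=camera_params(n);q=p["mtx"]@(p["R"]@np.array(X)+p["t"]);return q[:2]/q[2]
ValueError: time passes only in moves, steps and waits
```

```bash
sed -i 's/^from bench import \*/from bench import *\nimport functools\ncp=functools.lru_cache(camera_params)/; s/p=camera_params(n)/p=cp(n)/' h.py
python3 - <<'E'
from h import *
im0=np.load("im.npz")["scene"]
im=np.load("im1.npy")
for xs in(-18,-21,-24):
  for i in(im0,im):
    ph,o=span(i,xs);k=np.argsort(-o)[:6];print(xs,[(round(ph[j],2),round(float(o[j]),2)) for j in k])
b=np.load("b.npy")
print([ (proj("scene",W(b,(-.021,-.224*np.cos(p),.1+.224*np.sin(p))))/.64).round() for p in(-.415,-.3,-.2,-.1,0)])
E
```

```text
-18 [(np.float64(-0.4), 0.83), (np.float64(-0.39), 0.83), (np.float64(-0.41), 0.82), (np.float64(-0.42), 0.8), (np.float64(-0.38), 0.78), (np.float64(-0.43), 0.74)]
-18 [(np.float64(-0.46), 0.57), (np.float64(-0.45), 0.55), (np.float64(-0.44), 0.54), (np.float64(-0.43), 0.43), (np.float64(0.24), 0.25), (np.float64(-0.22), 0.21)]
-21 [(np.float64(-0.4), 0.82), (np.float64(-0.37), 0.82), (np.float64(-0.38), 0.81), (np.float64(-0.39), 0.81), (np.float64(-0.36), 0.8), (np.float64(-0.41), 0.75)]
-21 [(np.float64(-0.45), 0.79), (np.float64(-0.46), 0.73), (np.float64(-0.44), 0.72), (np.float64(-0.43), 0.7), (np.float64(-0.42), 0.66), (np.float64(-0.41), 0.65)]
-24 [(np.float64(-0.34), 0.8), (np.float64(-0.35), 0.78), (np.float64(-0.36), 0.75), (np.float64(-0.37), 0.72), (np.float64(-0.38), 0.72), (np.float64(-0.39), 0.61)]
-24 [(np.float64(-0.41), 0.82), (np.float64(-0.42), 0.82), (np.float64(-0.4), 0.8), (np.float64(-0.43), 0.79), (np.float64(-0.39), 0.75), (np.float64(-0.44), 0.73)]
[array([494., 391.]), array([501., 383.]), array([506., 374.]), array([510., 364.]), array([513., 352.])]
```

The spanner is still at -0.41 rad, just shifted forward with the bolt. So the flats were already upright (lean ≈ 0), and level will be about 24° the other way. The tool can't roll, so I'll press the left upper corner down with the left fingertip to turn the head, then close the right finger onto it. First I release and lift clear.

```bash
python3 -m inch '[[0,0,0,0],[0,0,0,0],[1,0,5,0],[0,0,8,0],[0,0,8,0],[0,0,6,0],[0,0,0,0],[0,0,0,0]]' 42 60; python3 -m inch '[[0,-2.5,0,0],[0,0,0,0],[0,0,0,0],[0,0,0,0],[0,0,0,0],[0,0,0,0],[0,0,0,0],[0,0,0,0]]' 32.5; python3 - <<'E'
from h import *
im=camera("scene")[:,:,::-1].copy();ph,o=span(im,-24);k=np.argsort(-o)[:4];print(ph[k],o[k]);s=state();print(s["eef_pos"],s["ft_force"],s["opening"]*85.4)
E
```

```text
clock: 9.08
eef_pos: [0.5604, -0.0356, 0.132]
tcp_rot: [-3.141, 0.0, -3.128]
ft_force: [0.2, 0.3, 0.8]
opening: 0.493
grip_force: 0.0
clock: 9.75
eef_pos: [0.5607, -0.038, 0.1312]
tcp_rot: [3.142, -0.0, -3.128]
ft_force: [-0.0, -0.7, 0.5]
opening: 0.381
grip_force: 0.0
[-0.43 -0.42 -0.41 -0.44] [0.80898876 0.80898876 0.80898876 0.76404494]
[ 0.56068934 -0.0380504   0.13126357] [0.09383873 0.26413124 0.72622268] 32.540364905666316
```

```bash
python3 -m inch '[[0,0,-4,0],[0,0,-4,0],[0,0,-1,0],[0,0,0,0],[0,0,0,0],[0,0,0,0],[0,0,0,0],[0,0,0,0]]'; python3 -m inch '[[0,0,-1,0],[0,0,-1,0],[0,0,-1,0],[0,0,0,0],[0,0,0,0],[0,0,0,0],[0,0,0,0],[0,0,0,0]]'
```

```text
clock: 10.47
eef_pos: [0.5608, -0.0381, 0.1224]
tcp_rot: [-3.141, 0.0, -3.128]
ft_force: [0.8, 0.4, 0.2]
opening: 0.382
grip_force: 0.0
clock: 11.13
eef_pos: [0.5607, -0.0381, 0.1193]
tcp_rot: [-3.142, 0.0, -3.128]
ft_force: [0.1, -0.4, -0.1]
opening: 0.382
grip_force: 0.0
```

```bash
python3 -m inch '[[0,0,-0.7,0],[0,0,-0.7,0],[0,0,-0.6,0],[0,0,0,0],[0,0,0,0],[0,0,0,0],[0,0,0,0],[0,0,0,0]]'; python3 - <<'E'
from h import *
im=camera("scene")[:,:,::-1].copy();ph,o=span(im,-24);k=np.argsort(-o)[:4];print(ph[k],o[k])
E
```

```text
clock: 11.8
eef_pos: [0.5607, -0.0381, 0.1173]
tcp_rot: [-3.142, 0.0, -3.128]
ft_force: [-0.4, 1.3, 0.0]
opening: 0.382
grip_force: 0.0
[-0.41 -0.42 -0.43 -0.44] [0.82022472 0.82022472 0.80898876 0.7752809 ]
```

```bash
python3 -m inch '[[0,0,5,0],[0,-2,1,0],[0,0,0,0],[0,0,-2,0],[0,0,-1,0],[0,0,0,0],[0,0,0,0],[0,0,0,0]]' 33.5; python3 -m inch '[[0,0,-0.7,0],[0,0,-0.7,0],[0,0,-0.6,0],[0,0,0,0],[0,0,0,0],[0,0,0,0],[0,0,0,0],[0,0,0,0]]'
```

```text
clock: 12.52
eef_pos: [0.5613, -0.0403, 0.1213]
tcp_rot: [-3.141, 0.002, -3.128]
ft_force: [-2.0, -0.9, 6.8]
opening: 0.391
grip_force: 3.1
clock: 13.18
eef_pos: [0.5613, -0.0396, 0.1201]
tcp_rot: [3.141, 0.002, -3.129]
ft_force: [-2.1, 1.7, 11.6]
opening: 0.392
grip_force: 5.8
```

```bash
python3 -m inch '[[0,0.1,-0.7,0],[0,0.1,-0.7,0],[0,0.2,-0.6,0],[0,0,0,0],[0,0,0,0],[0,0,0,0],[0,0,0,0],[0,0,0,0]]'; python3 - <<'E'
from h import *
im=camera("scene")[:,:,::-1].copy();ph,o=span(im,-24);k=np.argsort(-o)[:4];print(ph[k],o[k])
E
```

```text
clock: 13.85
eef_pos: [0.5613, -0.0385, 0.1182]
tcp_rot: [3.14, 0.002, -3.129]
ft_force: [-2.7, 2.9, 12.1]
opening: 0.393
grip_force: 6.3
[-0.2  -0.22 -0.21 -0.19] [0.83146067 0.82022472 0.82022472 0.80898876]
```

```bash
python3 -m inch '[[0,0.1,-0.8,0],[0,0.1,-0.8,0],[0,0.1,-0.8,0],[0,0,0,0],[0,0,0,0],[0,0,0,0],[0,0,0,0],[0,0,0,0]]'; python3 - <<'E'
from h import *
im=camera("scene")[:,:,::-1].copy();ph,o=span(im,-24);k=np.argsort(-o)[:4];print(ph[k],o[k])
E
```

```text
clock: 14.57
eef_pos: [0.5613, -0.0375, 0.1156]
tcp_rot: [3.138, 0.002, -3.129]
ft_force: [-1.6, 5.9, 12.5]
opening: 0.391
grip_force: 6.5
[-0.05 -0.04 -0.03 -0.06] [0.82022472 0.82022472 0.80898876 0.78651685]
```

```bash
python3 -m inch '[[0,0.6,0,0],[0,0,-0.2,0],[0,0,0,0],[0,0,0,0],[0,0,0,0],[0,0,0,0],[0,0,0,0],[0,0,0,0]]' 32 60; python3 -m inch '[[0,0.6,0,0],[0,0,0,0],[0,0,0,0],[0,0,0,0],[0,0,0,0],[0,0,0,0],[0,0,0,0],[0,0,0,0]]' 30.8; python3 - <<'E'
from h import *
im=camera("scene")[:,:,::-1].copy();ph,o=span(im,-24);k=np.argsort(-o)[:4];print(ph[k],o[k])
E
```

```text
clock: 15.28
eef_pos: [0.5613, -0.0367, 0.1155]
tcp_rot: [3.138, 0.002, -3.129]
ft_force: [-2.8, 6.5, 12.5]
opening: 0.374
grip_force: 6.8
clock: 15.95
eef_pos: [0.5613, -0.036, 0.1155]
tcp_rot: [3.138, 0.002, -3.129]
ft_force: [-1.9, 5.8, 12.3]
opening: 0.364
grip_force: 6.9
[-0.01 -0.03 -0.02 -0.04] [0.80898876 0.80898876 0.80898876 0.7752809 ]
```

```bash
python3 -m inch '[[0,0.5,0,0],[0,0,0,0],[0,0,0,0],[0,0,0,0],[0,0,0,0],[0,0,0,0],[0,0,0,0],[0,0,0,0]]' 29.8;  python3 - <<'E'
from h import *
im=camera("scene")[:,:,::-1].copy();ph,o=span(im,-24);k=np.argsort(-o)[:4];print(ph[k],o[k])
E
python3 -m inch '[[0,0.5,0,0],[0,0,0,0],[0,0,0,0],[0,0,0,0],[0,0,0,0],[0,0,0,0],[0,0,0,0],[0,0,0,0]]' 28.8;  python3 - <<'E'
from h import *
im=camera("scene")[:,:,::-1].copy();ph,o=span(im,-24);k=np.argsort(-o)[:4];print(ph[k],o[k])
E
```

```text
clock: 16.67
eef_pos: [0.5613, -0.0355, 0.1155]
tcp_rot: [3.138, 0.002, -3.129]
ft_force: [-1.6, 6.9, 12.6]
opening: 0.348
grip_force: 6.9
[-1.00000000e-02 -2.00000000e-02  3.88578059e-16 -3.00000000e-02] [0.80898876 0.80898876 0.78651685 0.75280899]
clock: 17.38
eef_pos: [0.5613, -0.0353, 0.1156]
tcp_rot: [3.139, 0.002, -3.129]
ft_force: [-3.1, 5.4, 13.2]
opening: 0.342
grip_force: 11.5
[-1.00000000e-02 -2.00000000e-02  3.88578059e-16 -3.00000000e-02] [0.80898876 0.80898876 0.79775281 0.75280899]
```

```bash
python3 -m inch '[[0,0,0,0],[0,0,0,0],[0,0,0,0],[0,0,0,0],[0,0,0,0],[0,0,0,0],[0,0,0,0],[0,0,0,0]]' 27 30;  python3 - <<'E'
from h import *
im=camera("scene")[:,:,::-1].copy();ph,o=span(im,-24);k=np.argsort(-o)[:4];print(ph[k],o[k])
E
```

```text
clock: 18.1
eef_pos: [0.5613, -0.0353, 0.1157]
tcp_rot: [3.139, 0.002, -3.129]
ft_force: [-3.3, 6.7, 14.2]
opening: 0.323
grip_force: 26.7
[ 3.88578059e-16 -1.00000000e-02 -2.00000000e-02  1.00000000e-02] [0.80898876 0.80898876 0.79775281 0.76404494]
```

```bash
python3 -m inch '[[-1,0,0,0],[-1,0,0,0],[-1,0,0,0],[0,0,0,0],[0,0,0,0],[0,0,0,0],[0,0,0,0],[0,0,0,0]]' 26 45;  python3 - <<'E'
from h import *
im=camera("scene")[:,:,::-1].copy();ph,o=span(im,-24);k=np.argsort(-o)[:4];print(ph[k],o[k])
E
```

```text
clock: 18.82
eef_pos: [0.561, -0.0353, 0.1159]
tcp_rot: [3.139, 0.008, -3.129]
ft_force: [2.4, 7.2, 9.0]
opening: 0.311
grip_force: 35.1
[ 3.88578059e-16 -1.00000000e-02 -2.00000000e-02  1.00000000e-02] [0.80898876 0.80898876 0.79775281 0.7752809 ]
```

```bash
python3 -m inch '[[-1,0,0,0],[0,0,0,0],[0,0,0,0],[0,0,0,0],[0,0,0,0],[0,0,0,0],[0,0,0,0],[0,0,0,0]]';  python3 -m inch '[[0,0,0,0],[0,0,0,0],[0,0,0,0],[0,0,0,0],[0,0,0,0],[0,0,0,0],[0,0,0,0],[0,0,0,0]]'; python3 - <<'E'
from h import *
im=camera("scene")[:,:,::-1].copy();ph,o=span(im,-24);k=np.argsort(-o)[:4];print(ph[k],o[k])
cv2.imwrite("pics/a3.png",cv2.resize(im[110:260,180:380],(800,600),interpolation=cv2.INTER_CUBIC))
E
```

```text
clock: 19.53
eef_pos: [0.561, -0.0354, 0.116]
tcp_rot: [3.139, 0.009, -3.129]
ft_force: [3.4, 6.1, 8.5]
opening: 0.317
grip_force: 34.7
clock: 20.2
eef_pos: [0.561, -0.0354, 0.116]
tcp_rot: [3.139, 0.009, -3.129]
ft_force: [4.4, 7.3, 8.2]
opening: 0.311
grip_force: 34.7
[-1.00000000e-02 -2.00000000e-02  3.88578059e-16  1.00000000e-02] [0.80898876 0.79775281 0.79775281 0.78651685]
```

View pics/a3.png

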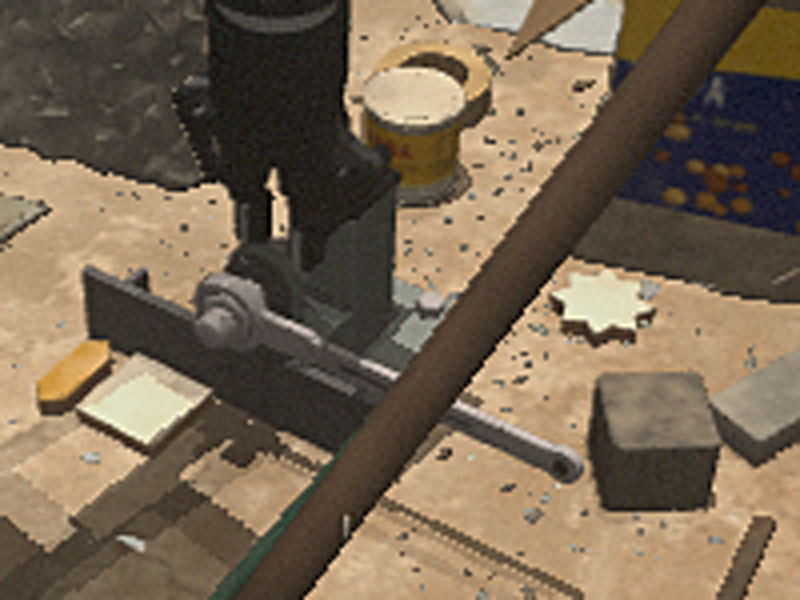

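The spanner stands off the bench, with its end hole at scene pixel (321.7, 226). The tiles and block are untouched and the fingers are on the head. One last numerical check of the angle before handing in.

```bash
python3 - <<'E'
from h import *
b=np.load("b.npy")
for xs in(-.022,-.028):
  print(xs,[ (p,proj("scene",W(b,(xs,-.22*np.cos(p),.1+.22*np.sin(p)))).round(1).tolist()) for p in(-.1,-.05,0,.05,.1)])
E
```

```text
-0.022 [(-0.1, [324.6, 232.0]), (-0.05, [325.5, 228.5]), (0, [326.2, 224.9]), (0.05, [326.7, 221.1]), (0.1, [326.9, 217.1])]
-0.028 [(-0.1, [323.2, 233.7]), (-0.05, [324.1, 230.3]), (0, [324.8, 226.6]), (0.05, [325.3, 222.8]), (0.1, [325.5, 218.9])]
```

```bash
python3 -c "
from bench import *
print(finish_job())"
```

```text
the job is handed in; nothing more can be done
None
```

The job is handed in: the head is drawn home on the boss and gripped at about 35 N, and the spanner reads level within about 0.02 rad from the camera. The fingers hold it on a slant rather than flat across two flats, because the tool could not tilt. The spanner was not touched, the tiles and block look undisturbed, and no verdict came back.

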